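# Seat the die cap on the bench clay extruder and hold it home

## Task

Turn the wing knob on the extruder stand a quarter turn, as far as it goes, so that its catch arm swings out from under the knurled die cap. Then turn the cap until the keyways hidden inside it drop over the pins on the barrel, push it fully home against its spring, and finish with the gripper still holding it pushed home. Leave the other things on the bench where they are.

Things in the scene. Friction and masses are not known exactly. Their poses are not given: they have to be found in the camera images.
- stand: Grey steel base plate, 110 x 250 x 12 mm, fixed to the bench; carries the upright extruder barrel and, beside it, the catch. Origin: on the bench, on the barrel's vertical axis; z up, y points from the barrel to the wing knob, whose vertical axis stands at y = +105 mm. The plate reaches from y = -73 to +177 mm. The barrel is 50 mm thick up to 52 mm above the bench.
- spigot_top (a point): Top of the barrel's 30 mm thick spigot, on its axis, 91 mm above the bench, inside the cap. Three 5 mm pins stick out of the spigot, 120 degrees apart, tops 71 mm above the bench, hidden by the cap; they point differently each time and no listed pose tells where.
- seat_top (a point): Centre of the top of the sprung brass seat ring (49 mm diameter) around the spigot below the pins, 62 mm above the bench when free. It presses down 6 mm, against 6 to 8 N, to a hard stop. (This point stays at the free height.)
- cap: Loose knurled aluminium die cap, 54 mm diameter, 50 mm high, 0.15 to 0.3 kg, over the spigot, closed flat top upwards. Origin: centre of its underside; z is its axis. Its 32 mm bore has three keyways, 9 mm wide, 120 degrees apart, hidden inside. At the start it stands on the pins, underside 71 mm above the bench, top 121 mm, and stays firmly there when pressed.
- cap_top (a point): Centre of the cap's top. Keyways and pins line up after a turn of 0.6 to 1.5 rad from the start, whichever way, good to about 0.1 rad. The cap then falls 9 mm onto the seat ring (top 112 mm above the bench) and must be pushed 6 mm further against the spring to be home (top 106 mm, underside 56 mm). Let go, it springs back. If it binds, ease the grip so it settles.
- catch (a joint): Turn of the wing knob with its flat catch arm, rad. 0 to 0.1 at the start: the arm points to the barrel, its tip lies under the cap's rim and blocks it from dropping. Grows anticlockwise seen from above; at 1.6 it meets its stop, the arm a quarter turn aside. It turns stiffly (0.06 N m) and stays where it is left.
- catch_grip (a point): Point on the wing knob's axis at mid-height of its wings, 97 mm above the bench. The wings are one upright black bar 48 mm long, 14 mm thick, 77 to 111 mm above the bench, long side along this point's y: grip it across x. z is the turning axis. The arm, 14 mm wide, top 71 mm above the bench, runs along this point's -y.
- mug: Bystander: unglazed clay mug, 76 mm wide, 90 mm high. Origin: centre of its underside.
- bowl: Bystander: white bowl, 116 mm wide, 50 mm high. Origin: centre of its underside.
- rib: Bystander: flat dark wooden modelling tool, 185 mm long, 26 mm wide, 7 mm thick, lying on the bench. Origin: underside, at the middle of its wide part.
- jar: Bystander: white closed jar, 68 mm wide, 85 mm high. Origin: centre of its underside.
Things that resemble listed ones, but are neither listed nor needed, are in the scene too. Leave any blue or orange look-alike of the cap alone.

How it is judged:
By the outcome, as a careful person would: the job done as asked, in the order asked, and still so for the second after the job is handed in, while the arm keeps its last pose, push and grip.
It also fails if it takes over 53 s, if anything falls off the work surface, if the arm or the gripper's body presses on something with over 40 N, if the wrist force passes 120 N, or if a joint passes its speed limit or range.

## Robot

A 6-joint arm with a two-finger parallel gripper is mounted at the origin on the work surface. World frame = base frame: x ahead of the robot, y to its left, z up, the work surface at z = 0. Lengths are in m, angles in degrees, forces in N, time in s.
With the tool pointing down it reaches from about 0.4 to 0.825 m from the base axis. Payload 7 kg.
Tool frame: the origin (TCP) lies at the centre of the arm's flange, where the gripper is bolted on; the fingertips stand 178 mm ahead of it and the grasp point (between the pads) lies 159 mm ahead of it (ctrl.hold_point_z is the distance from the TCP to the grasp point, in m); z points along the fingers, y is the line along which they close (so a half turn about z gives the same grasp; the last joint's range is limited). The gripper opens to 88 mm and grips with 3 to 60 N. Pads are 19 mm wide; open, the fingers measure 130 mm over their backs; the gripper's body (78 mm by 193 mm) begins 47 mm behind the grasp point.
Start: joints at [-48.696, 20.546, 0.682, 0, -70.136, -16.507], TCP at [0.283, -0.613, 0.405] pointing down, gripper open.
Joint ranges: [-176.03, 176.03], [-82.01, 121.73], [-58.28, 71.71], [-173.87, 95.51], [-174.79, -0.11], [-173.66, 173.66]. Speed limits (degrees/s): [136.94, 136.94, 172.46, 180, 180, 180].

## Interface

Orientations are given as [roll, pitch, yaw] about the fixed x, y, z axes, in that order (R = Rz(yaw) Ry(pitch) Rx(roll)).
In Python, from plant import ctrl gives the robot as it stands.
- The arm moves only by the shell command python3 -m inch 'ROWS'. ROWS is JSON, one flat list of numbers, 7 for each row, row after row: the closure, from 0 (fully open) to 1 (shut), then the shift along the tool's x, y, z in mm, then the turn, a rotation vector about the tool's x, y, z in degrees. In form: [hand, x, y, z, wx, wy, wz, hand, x, y, z, wx, wy, wz, ...]. A call has 1 to 5 rows; each row is the pose to reach, as a shift and turn from the pose commanded when the call began, along the tool's axes at that moment; what a row does not reach only later rows make up. A row lasts 1/10 s, in which the tool goes at most 50 mm and 8.59 degrees, less where a joint would pass 70% of its speed; a pose out of reach is approached as far as the arm can. A call with a gripper value outside its range is refused whole. The fingers move at their own pace and stop on an object; the grip force is fixed at half the most. Time passes only in rows, so rows that repeat a pose let the fingers close. It gives the time, the measured TCP pose, the force, the opening and the grip force at its end, in the units of the state.
- ctrl.get_obs(): the state, without advancing time (a new reading comes with each control period).
- ctrl.snapshot(name): name is "scene" or "top"; returns a dict with "frame" (384x512x3 uint8, red, green, blue), "K" (3x3 intrinsics, pixels), "k1" (the pictures are not rectified: a ray, as slopes to the right and down, at radius r is drawn at 1 + k1 r^2 times it, then the intrinsics apply), "R" (3x3) and "t" (3): a world point X has camera coordinates R X + t. Camera axes: x right, y down, z forward; pixel columns grow to the right and rows downward; lengths in m; the calibration is good to about 2 mm. A picture is of the moment at which its call begins. There is no depth.
- ctrl.close_job(): hands the job in; it is judged then, once.
Trained networks look in a picture, given as the dict that the camera call returned (one of the last four; its "shot" number tells which), for a name from the list of things; names that differ only in an ending like _2 or _b are one class to them, and where a whole thing is asked for, a point or a joint stands for the part that bears it (a point fixed in the world has none). Each returns a list of dicts, best first, with "p" (0 to 1); they miss things now and then, are a little off and sometimes report something else, mostly with a low value. They report only what shows in the picture. A call takes as long as a camera call. They do not tell look-alikes from the thing itself.
- ctrl.recognise(picture, thing): "location" ([x, y, z] in m, in world coordinates, good to about 4 mm: the middle of the surface that is visible of it).
- ctrl.trace(picture, thing): "pixels" (384x512 bool, what is visible of it).
- ctrl.mark_of(picture, thing): "location" ([x, y, z] in m, in world coordinates, good to about 4 mm: a listed point, or the origin of a listed thing).
The state is a dict: "clock": time; "joint_pos": joint angles; "qvel": joint speeds; "tau": joint torques, N m; "tool_pos": TCP position; "orientation": TCP orientation; "force": force on the tool from outside, world axes, zero at the start; "moment": the same for the moment, N m; "opening": finger opening in m; "gripper_force": force on a finger pad.
Only numpy, scipy, OpenCV 4.12 (cv2) and the standard library are available. Lean on these libraries where they do the work, as an engineer would, in place of code of your own. Each camera call takes 0.05 s, during which the arm holds its last target. There are 200 camera calls.

## Working session

There is one attempt and no reset: what is moved stays moved. The work goes in short steps, Python scripts to look and compute and a shell command to move; the robot and the scene stay as the last step left them, time stands still between calls to the robot, and variables do not carry over. Pictures are saved under pics/ and viewed, at most 10 in all, crops included, and the job is handed in when it is done.

```bash
mkdir -p pics; ls
python3 - <<'E'
from plant import ctrl
import cv2
for n in("scene","top"):
    s=ctrl.snapshot(n); cv2.imwrite(f"pics/{n}0.png",s["frame"][:,:,::-1])
    for th in("cap","cap_top","catch_grip","stand","catch","mug","bowl","rib","jar"):
        for f in("mark_of",):
            try: print(n,th,[(round(d["p"],2),[round(float(v),4) for v in d["location"]]) for d in getattr(ctrl,f)(s,th)][:3])
            except Exception as e: print(n,th,e)
o=ctrl.get_obs();print(o)
E
```

```text
pics
scene cap [(0.77, [0.5611, -0.0385, 0.0718]), (0.77, [0.4295, -0.0918, 0.0028]), (0.7, [0.7284, -0.0777, 0.0005])]
scene cap_top [(0.85, [0.5639, -0.0375, 0.1193]), (0.5, [0.4317, -0.0879, 0.0498]), (0.49, [0.7262, -0.0725, 0.0489])]
scene catch_grip []
scene stand [(0.86, [0.5622, -0.0401, 0.0034])]
scene catch it knows: bowl, cap, cap_top, catch_grip, jar, mug, rib, seat_top, spigot_top, stand
scene mug [(0.58, [0.6674, 0.3783, -0.0033])]
scene bowl [(0.56, [0.6163, -0.4294, 0.0])]
scene rib [(0.65, [0.4071, -0.4331, 0.0025])]
scene jar [(0.75, [0.5038, 0.3727, 0.0004]), (0.19, [0.5607, -0.0388, 0.1206])]
top cap [(0.84, [0.5653, -0.0368, 0.0735]), (0.63, [0.4282, -0.0909, 0.0006]), (0.58, [0.7277, -0.0743, 0.0003])]
top cap_top [(0.82, [0.561, -0.0388, 0.1252]), (0.79, [0.7262, -0.0747, 0.0527])]
top catch_grip [(0.76, [0.5859, 0.0651, 0.0962])]
top stand [(0.92, [0.5577, -0.0407, 0.0042])]
top catch it knows: bowl, cap, cap_top, catch_grip, jar, mug, rib, seat_top, spigot_top, stand
top mug [(0.97, [0.6638, 0.3745, 0.0031])]
top bowl [(0.91, [0.6238, -0.4304, -0.0023])]
top rib [(0.6, [0.4094, -0.4291, 0.0001])]
top jar [(0.61, [0.5105, 0.3671, -0.0034])]
{'clock': 0.9, 'joint_pos': array([-4.86952703e+01,  2.05442486e+01,  6.82090072e-01,  2.49248605e-04,
       -7.01360249e+01, -1.65082471e+01]), 'qvel': array([-0.00021065,  0.00720018, -0.04398714,  0.02319369,  0.0185487 ,
       -0.02758624]), 'tau': array([-7.62729069e-04, -5.82360721e+01,  2.93298930e+01,  7.00240150e+00,
        1.25393140e-02, -3.48292940e-05]), 'tool_pos': array([ 0.2830764 , -0.61274473,  0.40468688]), 'orientation': array([-1.79998192e+02,  2.91433711e-04, -1.55203433e+02]), 'force': array([ 0.31064065,  0.34960403, -0.38366659]), 'moment': array([-0.02763254, -0.08557633, -0.00777054]), 'gripper_force': 0.0, 'opening': 0.08792602988950263}
```

View pictures.

View pics/top0.png

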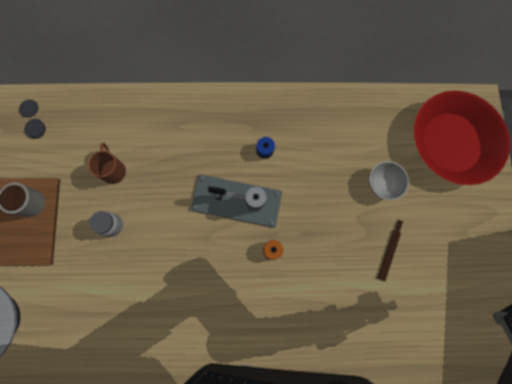

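View pics/scene0.png

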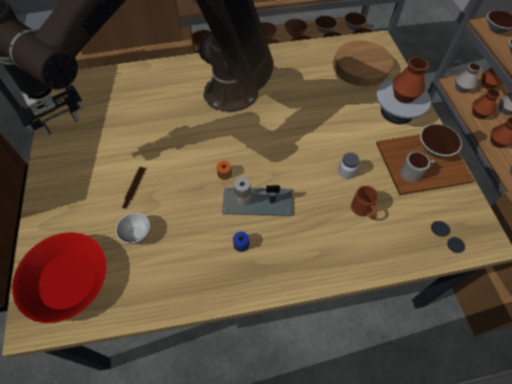

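```bash
cat > h.py <<'E'
from plant import ctrl
import cv2, numpy as np
def plane(s,px,z):
    n=cv2.undistortPoints(np.float64(px).reshape(-1,1,2),s["K"],np.array([s["k1"],0,0,0,0],float))[:,0]
    d=np.c_[n,np.ones(len(n))]@s["R"]; c=-s["R"].T@s["t"]
    return (c+d*((z-c[2])/d[:,2])[:,None])[:,:2]
E
python3 - <<'E'
from h import *
for n in("top","scene"):
    s=ctrl.snapshot(n)
    r=ctrl.trace(s,"stand")[0]
    m=r["pixels"].astype(np.uint8); c=max(cv2.findContours(m,0,1)[0],key=len)
    P=plane(s,c[:,0],.012)*1000
    (cx,cy),(w,h),a=cv2.minAreaRect(P.astype(np.float32)); print(n,r["p"],cx,cy,w,h,a)
    a=np.deg2rad(a if h>w else a-90); print("yaw",np.rad2deg(a)); y=np.array([-np.sin(a),np.cos(a)])
    print("barrel",[cx,cy]-52*y,"knob",[cx,cy]+53*y)
    for t in("catch_grip","cap_top"): print(t,[(round(d["p"],2),np.round(d["location"],4)) for d in ctrl.mark_of(s,t)][:1])
    f=cv2.resize(s["frame"][150:250,170:310] if n=="top" else s["frame"][160:230,200:310],None,fx=5,fy=5,interpolation=cv2.INTER_CUBIC)
    cv2.imwrite(f"pics/crop_{n}.png",f[:,:,::-1])
E
```

```text
top 0.79 574.89892578125 10.086082458496094 250.13397216796875 112.59391784667969 77.31844329833984
yaw -12.681556701660156
barrel [563.48325284 -40.64539112] knob [586.5341309  61.7931613]
catch_grip []
cap_top [(0.79, array([ 0.4259, -0.0931,  0.0492]))]
scene 0.81 572.8980712890625 10.772804260253906 249.48062133789062 125.23831176757812 78.76515197753906
yaw -11.234848022460938
barrel [562.76686217 -40.23071132] knob [583.22411136  62.75715668]
catch_grip []
cap_top [(0.81, array([ 0.7265, -0.0733,  0.0507]))]
```

View pics/crop_top.png

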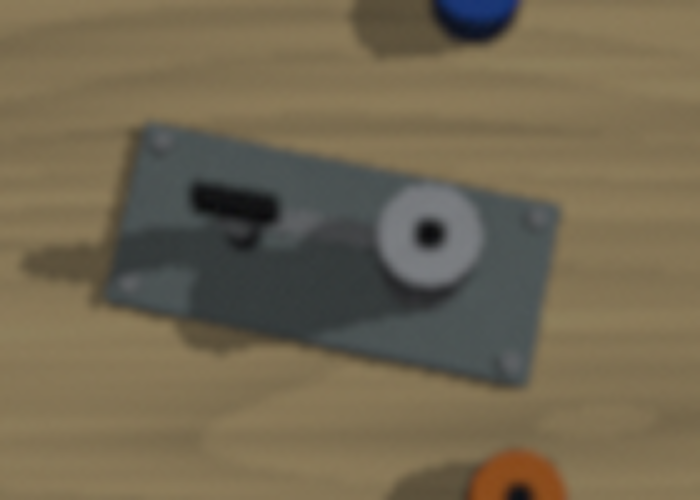

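```bash
cat >> h.py <<'E'
from scipy.spatial.transform import Rotation as Ro
def go(xyz,yaw):
    "shift (mm) and turn (deg) in tool axes from measured pose to a tool-down target"
    o=ctrl.get_obs(); R=Ro.from_euler("xyz",o["orientation"],degrees=True)
    d=R.inv().apply(np.array(xyz)-o["tool_pos"])*1000
    w=(R.inv()*Ro.from_euler("xyz",[180,0,yaw],degrees=True)).as_rotvec(degrees=True)
    print("t",round(o["clock"],2),"pose",np.round(o["tool_pos"],4),np.round(o["orientation"],2),"F",np.round(o["force"],1),"M",np.round(o["moment"],2),"open",round(o["opening"],4),"grip",round(o["gripper_force"],1))
    print("shift",np.round(d,1),"turn",np.round(w,1))
E
python3 -m inch '[0,-28,24,0,0,0,0, 0,-56,49,0,0,0,0, 0,-84,73,0,0,0,0, 0,-112,97,0,0,0,0, 0,-140,122,0,0,0,0]'
python3 -m inch '[0,-28,24,0,0,0,0, 0,-56,49,0,0,0,0, 0,-84,73,0,0,0,0, 0,-112,97,0,0,0,0, 0,-140,122,0,0,0,0]'
python3 -m inch '[0,-28,24,0,0,0,0, 0,-56,49,0,0,0,0, 0,-84,73,0,0,0,0, 0,-112,97,0,0,0,0, 0,-140,122,0,0,0,0]'
python3 -m inch '[0,-28,24,0,0,0,0, 0,-56,49,0,0,0,0, 0,-84,73,0,0,0,0, 0,-112,97,0,0,0,0, 0,-139,121,0,0,0,0]'
python3 -m inch '[0,0,0,0,0,0,-8, 0,0,0,0,0,0,-16, 0,0,0,0,0,0,-24, 0,0,0,0,0,0,-32, 0,0,0,0,0,0,-40]'
python3 -c "
from h import *
go([.586,.063,.32],-100)
s=ctrl.snapshot('top')
print(plane(s,[[217,190.4]],.111),plane(s,[[256,197]],.121))
for t in('catch_grip','cap_top'): print(t,[(round(d['p'],2),np.round(d['location'],4)) for d in ctrl.mark_of(s,t)][:2])
"
```

```text
clock: 1.8
tool_pos: [0.3594, -0.442, 0.4048]
orientation: [-180.0, 0.0, -155.2]
force: [0.7, -0.1, 0.7]
opening: 0.088
gripper_force: 0.0
clock: 2.3
tool_pos: [0.4353, -0.2724, 0.405]
orientation: [-180.0, 0.0, -155.2]
force: [0.7, -0.9, 0.8]
opening: 0.0877
gripper_force: 0.0
clock: 2.8
tool_pos: [0.5112, -0.1029, 0.405]
orientation: [-180.0, 0.0, -155.2]
force: [0.4, -0.5, -0.1]
opening: 0.0875
gripper_force: 0.0
clock: 3.3
tool_pos: [0.5867, 0.0653, 0.4049]
orientation: [-180.0, 0.0, -155.2]
force: [0.2, -0.3, 0.0]
opening: 0.0875
gripper_force: 0.0
clock: 3.8
tool_pos: [0.5863, 0.0639, 0.4047]
orientation: [-180.0, 0.0, -114.9]
force: [-0.1, 0.2, 0.5]
opening: 0.0878
gripper_force: 0.0
t 3.8 pose [0.5863 0.0639 0.4047] [-180.      0.   -114.86] F [-0.1  0.2  0.5] M [0.04 0.01 0.03] open 0.0878 grip 0.0
shift [ 0.9 -0.1 84.7] turn [ -0.    0.  -14.9]
[[0.58156747 0.06047212]] [[ 0.5609031  -0.04093196]]
catch_grip [(0.76, array([0.5886, 0.0662, 0.0952]))]
cap_top [(0.91, array([ 0.7243, -0.0779,  0.0508])), (0.76, array([ 0.5611, -0.0379,  0.124 ]))]
```

```bash
python3 -m inch '[0,0,0,17,0,0,-7, 0,0,0,34,0,0,-15, 0,0,0,51,0,0,-15, 0,0,0,68,0,0,-15, 0,1,0,85,0,0,-15]'
python3 -m inch '[0,0,0,20,0,0,0, 0,0,0,40,0,0,0, 0,0,0,55,0,0,0, 0,0,0,60,0,0,0, 0.3,0,0,60,0,0,0]'
python3 -m inch '[0.85,0,0,0,0,0,0, 0.9,0,0,0,0,0,0, 0.9,0,0,0,0,0,0, 0.9,0,0,0,0,0,0, 0.9,0,0,0,0,0,0]'
python3 -c "
from h import *
go([.586,.063,.259],-100)
s=ctrl.snapshot('scene')
f=cv2.resize(s['frame'][130:240,180:330],None,fx=5,fy=5,interpolation=cv2.INTER_CUBIC)
cv2.imwrite('pics/grip1.png',f[:,:,::-1])"
```

```text
clock: 4.45
tool_pos: [0.5859, 0.0629, 0.3191]
orientation: [-180.0, 0.0, -100.5]
force: [0.3, 0.6, -0.4]
opening: 0.0876
gripper_force: 0.0
clock: 4.95
tool_pos: [0.5858, 0.0628, 0.2592]
orientation: [179.9, -0.0, -100.3]
force: [-0.1, -0.8, 0.0]
opening: 0.0837
gripper_force: 0.0
clock: 5.45
tool_pos: [0.5859, 0.0629, 0.26]
orientation: [-180.0, 0.0, -100.2]
force: [0.2, -0.8, 0.2]
opening: 0.0449
gripper_force: 0.0
t 5.45 pose [0.5859 0.0629 0.26  ] [-1.7997e+02  2.0000e-02 -1.0021e+02] F [ 0.2 -0.8  0.2] M [-0.02  0.1   0.03] open 0.0449 grip 0.0
shift [-0.1 -0.1  1. ] turn [-0.   0.  -0.2]
```

View pics/grip1.png

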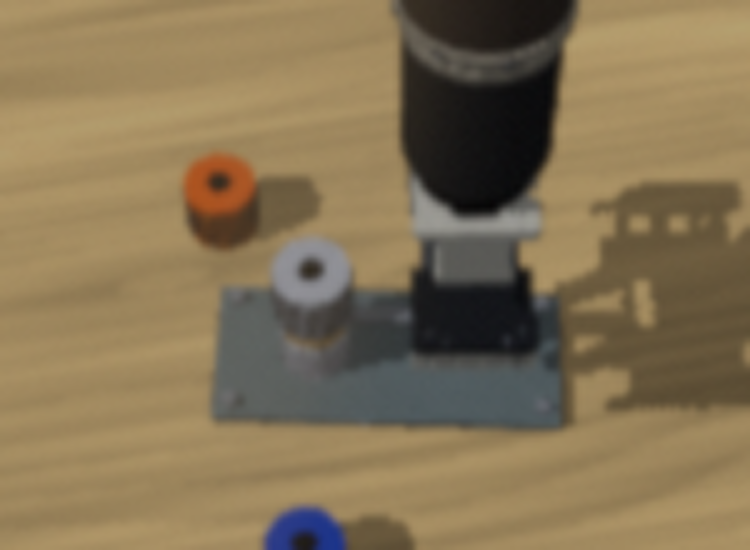

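```bash
python3 -m inch '[1,0,0,0,0,0,0, 1,0,0,0,0,0,0, 1,0,0,0,0,0,0, 1,0,0,0,0,0,0, 1,0,0,0,0,0,0]'
python3 -m inch '[1,0,0,0,0,0,0, 1,0,0,0,0,0,0]'
python3 -c "
from h import *
go([.586,.063,.259],-100)"
```

```text
clock: 6.0
tool_pos: [0.5852, 0.0629, 0.2595]
orientation: [179.9, -0.0, -100.2]
force: [-4.9, 1.9, 3.2]
opening: 0.0139
gripper_force: 30.0
clock: 6.2
tool_pos: [0.5852, 0.0629, 0.2595]
orientation: [179.9, -0.0, -100.2]
force: [-5.6, 2.0, 3.3]
opening: 0.0136
gripper_force: 30.0
t 6.2 pose [0.5852 0.0629 0.2595] [ 1.7991e+02 -2.0000e-02 -1.0021e+02] F [-5.6  2.   3.3] M [ 0.76  1.75 -0.03] open 0.0136 grip 30.0
shift [-0.2 -0.8  0.5] turn [ 0.1 -0.  -0.2]
```

```bash
python3 -m inch '[1,0,0.7,0,0,0,-3, 1,0,0.7,0,0,0,-9, 1,0,0.7,0,0,0,-15, 1,0,0.7,0,0,0,-21, 1,0,0.7,0,0,0,-27]'
python3 -m inch '[1,0,0,0,0,0,0]'
python3 -c "
from h import *
go([.586,.063,.259],-100)"
```

```text
clock: 6.7
tool_pos: [0.585, 0.063, 0.2596]
orientation: [180.0, 0.0, -73.0]
force: [-1.5, 0.6, 0.0]
opening: 0.014
gripper_force: 30.0
clock: 6.8
tool_pos: [0.585, 0.063, 0.2595]
orientation: [180.0, -0.0, -73.1]
force: [-1.4, 0.4, 1.1]
opening: 0.0139
gripper_force: 30.0
t 6.8 pose [0.585  0.063  0.2595] [179.97  -0.   -73.11] F [-1.4  0.4  1.1] M [0.12 0.77 0.06] open 0.0139 grip 30.0
shift [ 0.3 -1.   0.5] turn [ 0.  -0.  26.9]
```

Forces are tiny, so I'll continue to the stop (expected yaw ≈ -11).

```bash
python3 -m inch '[1,0,0,0,0,0,-6, 1,0,0,0,0,0,-12, 1,0,0,0,0,0,-18, 1,0,0,0,0,0,-24, 1,0,0,0,0,0,-30]'
python3 -m inch '[1,0,0,0,0,0,-6, 1,0,0,0,0,0,-12, 1,0,0,0,0,0,-18, 1,0,0,0,0,0,-24, 1,0,0,0,0,0,-28]'
python3 -m inch '[1,0,0,0,0,0,-2, 1,0,0,0,0,0,-4, 1,0,0,0,0,0,-6, 1,0,0,0,0,0,-7, 1,0,0,0,0,0,-7]'
python3 -c "
from h import *
go([.586,.063,.259],-10)"
```

```text
clock: 7.3
tool_pos: [0.585, 0.063, 0.2595]
orientation: [180.0, 0.0, -43.2]
force: [-1.8, 1.4, 0.4]
opening: 0.0139
gripper_force: 30.0
clock: 7.8
tool_pos: [0.585, 0.063, 0.2595]
orientation: [180.0, 0.0, -15.2]
force: [-1.2, 0.5, 0.6]
opening: 0.0138
gripper_force: 30.0
clock: 8.3
tool_pos: [0.585, 0.0629, 0.2595]
orientation: [-180.0, 0.0, -8.4]
force: [-1.2, 0.6, -0.3]
opening: 0.0145
gripper_force: 30.8
t 8.3 pose [0.585  0.0629 0.2595] [-1.7999e+02  2.0000e-02 -8.3600e+00] F [-1.2  0.6 -0.3] M [ 0.14  0.65 -0.78] open 0.0145 grip 30.8
shift [ 0.9 -0.2  0.5] turn [-0.   0.   1.6]
```

```bash
python3 -m inch '[0,0,0,0,0,0,0, 0,0,0,0,0,0,0, 0,0,0,0,0,0,0, 0,0,0,0,0,0,0, 0,0,0,-4,0,0,0]'
python3 -m inch '[0,0,0,-20,0,0,0, 0,0,0,-50,0,0,0, 0,0,0,-80,0,0,0, 0,0,0,-100,0,0,0, 0,0,0,-100,0,0,0]'
python3 -c "
from h import *
go([.5628,-.0395,.261],-8.5)"
```

```text
clock: 8.8
tool_pos: [0.585, 0.063, 0.2633]
orientation: [180.0, 0.0, -8.2]
force: [-0.0, -0.7, -0.1]
opening: 0.0482
gripper_force: 0.0
clock: 9.3
tool_pos: [0.586, 0.0632, 0.3676]
orientation: [-179.9, -0.3, -8.2]
force: [1.2, -0.1, -0.6]
opening: 0.0857
gripper_force: 0.0
t 9.3 pose [0.586  0.0632 0.3676] [-179.86   -0.33   -8.18] F [ 1.2 -0.1 -0.6] M [-0.03  0.1  -0.01] open 0.0857 grip 0.0
shift [ -9.  105.2 106.3] turn [-0.1 -0.3  0.3]
```

```bash
python3 -m inch '[0,-2,26,0,0,0,0, 0,-4,52,0,0,0,0, 0,-6,78,0,0,0,0, 0,-7.5,104.5,0,0,0,0, 0,-7.5,104.5,0,0,0,0]'
python3 -c "
from h import *
go([.5628,-.0395,.261],-8.5)
for n in('top','scene'):
    s=ctrl.snapshot(n)
    for t in('catch_grip','cap_top'): print(n,t,[(round(d['p'],2),np.round(d['location'],4)) for d in ctrl.mark_of(s,t)][:3])
    f=cv2.resize(s['frame'][150:250,170:310] if n=='top' else s['frame'][130:240,180:330],None,fx=5,fy=5,interpolation=cv2.INTER_CUBIC)
    cv2.imwrite(f'pics/c2_{n}.png',f[:,:,::-1])"
```

```text
clock: 9.8
tool_pos: [0.5619, -0.0416, 0.3633]
orientation: [180.0, 0.1, -8.3]
force: [-0.3, 0.6, 0.2]
opening: 0.0878
gripper_force: 0.0
t 9.8 pose [ 0.5619 -0.0416  0.3633] [ 1.7998e+02  6.0000e-02 -8.3300e+00] F [-0.3  0.6  0.2] M [-0.02  0.07  0.04] open 0.0878 grip 0.0
shift [  0.7  -2.2 102.3] turn [0.  0.1 0.2]
top catch_grip [(0.54, array([0.5904, 0.068 , 0.0962]))]
top cap_top [(0.76, array([ 0.558 , -0.0352,  0.1238])), (0.55, array([ 0.4277, -0.0899,  0.0483]))]
scene catch_grip [(0.54, array([0.5837, 0.0639, 0.0959]))]
scene cap_top [(0.81, array([ 0.5659, -0.0372,  0.1197])), (0.59, array([ 0.4297, -0.0902,  0.0491])), (0.59, array([ 0.7295, -0.073 ,  0.0492]))]
```

View pics/c2_scene.png

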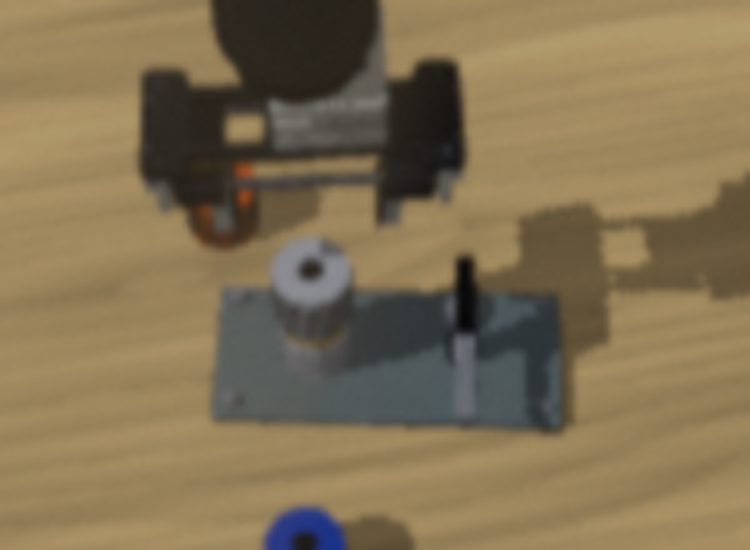

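The picture shows the wing and arm now square to the plate (crop 465,300–415), with the cap at (312,270) still up on its pins. Next I lower over the cap and grip it.

```bash
python3 -m inch '[0,0.5,-1.5,25,0,0,0, 0,0.5,-1.5,50,0,0,0, 0,0.5,-1.5,75,0,0,0, 0,0.5,-1.5,95,0,0,0, 0,0.5,-1.5,102,0,0,0]'
python3 -m inch '[1,0,0,0,0,0,0, 1,0,0,0,0,0,0, 1,0,0,0,0,0,0, 1,0,0,0,0,0,0, 1,0,0,0,0,0,0]'
python3 -m inch '[1,0,0,0,0,0,0, 1,0,0,0,0,0,0, 1,0,0,0,0,0,0]'
python3 -c "
from h import *
go([.5628,-.0395,.261],-8.5)"
```

```text
clock: 10.6
tool_pos: [0.563, -0.0374, 0.2595]
orientation: [179.9, 0.2, -8.2]
force: [-0.2, 0.3, -0.1]
opening: 0.0876
gripper_force: 0.0
clock: 11.1
tool_pos: [0.5636, -0.0383, 0.2625]
orientation: [180.0, -0.1, -8.2]
force: [0.3, -6.4, 2.6]
opening: 0.0534
gripper_force: 30.1
clock: 11.4
tool_pos: [0.5637, -0.0384, 0.2625]
orientation: [180.0, -0.1, -8.2]
force: [-0.8, -4.4, 5.7]
opening: 0.0534
gripper_force: 30.0
t 11.4 pose [ 0.5637 -0.0384  0.2625] [ 1.7997e+02 -5.0000e-02 -8.1900e+00] F [-0.8 -4.4  5.7] M [-1.85  0.45 -0.  ] open 0.0534 grip 30.0
shift [-0.7  1.2  1.5] turn [ 0.  -0.1  0.3]
```

```bash
python3 -m inch '[1,0,0.6,0.5,0,0,0, 1,0,0.6,1,0,0,4, 1,0,0.6,1,0,0,10, 1,0,0.6,1,0,0,16, 1,0,0.6,1,0,0,22]'
python3 -m inch '[1,0,0,0,0,0,4, 1,0,0,0,0,0,7, 1,0,0,0,0,0,10, 1,0,0,0,0,0,10]'
python3 -c "
from h import *
go([.5628,-.0395,.261],-40)"
```

```text
clock: 11.9
tool_pos: [0.564, -0.0391, 0.2622]
orientation: [-180.0, -0.1, -30.4]
force: [-2.0, -6.1, 11.7]
opening: 0.0541
gripper_force: 30.0
clock: 12.3
tool_pos: [0.5639, -0.0393, 0.2621]
orientation: [-180.0, -0.1, -40.3]
force: [-1.1, -6.5, 9.5]
opening: 0.0535
gripper_force: 30.0
t 12.3 pose [ 0.5639 -0.0393  0.2621] [-1.800e+02 -1.200e-01 -4.028e+01] F [-1.1 -6.5  9.5] M [-2.54  0.58 -0.14] open 0.0535 grip 30.0
shift [-0.7  0.9  1.1] turn [-0.  -0.1 -0.3]
```

```bash
for i in 1; do
python3 -m inch '[1,0.4,0.5,0,0,0,2, 1,0.4,0.5,0,0,0,4, 1,0.4,0.5,0,0,0,6, 1,0.4,0.5,0,0,0,8]'
python3 -m inch '[1,0,0,0,0,0,2, 1,0,0,0,0,0,4, 1,0,0,0,0,0,6, 1,0,0,0,0,0,8]'
python3 -m inch '[1,0,0,0,0,0,2, 1,0,0,0,0,0,4, 1,0,0,0,0,0,6, 1,0,0,0,0,0,8]'
done
```

```text
clock: 12.7
tool_pos: [0.5636, -0.0394, 0.2612]
orientation: [-180.0, -0.0, -48.3]
force: [-0.7, -2.2, 2.0]
opening: 0.0536
gripper_force: 30.0
clock: 13.1
tool_pos: [0.5635, -0.0393, 0.2605]
orientation: [-180.0, -0.0, -56.3]
force: [0.3, -3.1, -0.8]
opening: 0.0539
gripper_force: 30.0
clock: 13.5
tool_pos: [0.5632, -0.0395, 0.2605]
orientation: [179.9, -0.0, -64.3]
force: [-0.5, -5.4, 0.6]
opening: 0.0536
gripper_force: 30.0
```

```bash
python3 -c "
from h import *
go([.5632,-.0395,.255],-54)
for n in('scene',):
    s=ctrl.snapshot(n)
    f=cv2.resize(s['frame'][150:225,200:290],None,fx=8,fy=8,interpolation=cv2.INTER_CUBIC)
    cv2.imwrite(f'pics/c3_{n}.png',f[:,:,::-1])"
```

```text
t 13.5 pose [ 0.5632 -0.0395  0.2605] [ 1.7994e+02 -1.0000e-02 -6.4280e+01] F [-0.5 -5.4  0.6] M [-2.01  0.1   0.33] open 0.0536 grip 30.0
shift [-0.  -0.   5.5] turn [  0.1  -0.  -10.3]
```

View pics/c3_scene.png

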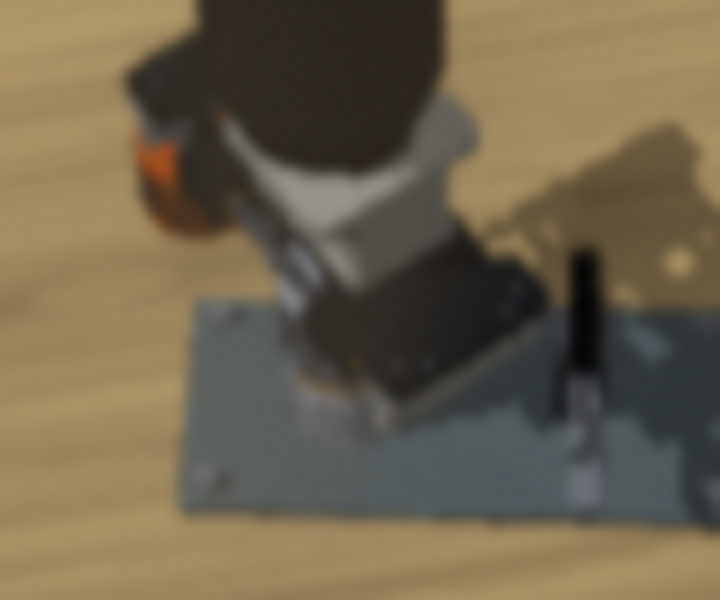

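```bash
python3 -m inch '[1,0,0.3,0,0,0,-3, 1,0,0.3,1,0,0,-5, 1,0,0.3,2,0,0,-5, 1,0,0.3,3,0,0,-5, 1,0,0.3,3,0,0,-5]'
python3 -c "
from h import *
go([.5632,-.0395,.255],-54)"
```

```text
clock: 14.05
tool_pos: [0.5633, -0.0394, 0.2575]
orientation: [-180.0, -0.0, -59.2]
force: [2.5, -3.9, -2.1]
opening: 0.0532
gripper_force: 30.0
t 14.05 pose [ 0.5633 -0.0394  0.2575] [-1.7999e+02 -1.0000e-02 -5.9240e+01] F [ 2.5 -3.9 -2.1] M [-1.52 -0.53  0.03] open 0.0532 grip 30.0
shift [0.1 0.1 2.5] turn [-0.  -0.  -5.2]
```

```bash
python3 -m inch '[1,0,0,1,0,0,0, 1,0,0,2,0,0,0, 1,0,0,3,0,0,0, 1,0,0,4,0,0,0, 1,0,0,4,0,0,0]'
python3 -m inch '[1,0,0,1,0,0,0, 1,0,0,2,0,0,0, 1,0,0,3,0,0,0, 1,0,0,4,0,0,0, 1,0,0,4,0,0,0]'
python3 -c "
from h import *
go([.5632,-.0395,.2475],-54)"
```

```text
clock: 14.55
tool_pos: [0.5633, -0.0394, 0.2538]
orientation: [-180.0, -0.0, -59.2]
force: [2.0, -5.1, 0.9]
opening: 0.0533
gripper_force: 30.0
clock: 15.05
tool_pos: [0.5633, -0.0394, 0.2501]
orientation: [-180.0, -0.0, -59.2]
force: [-0.2, -5.4, 5.5]
opening: 0.0536
gripper_force: 30.0
t 15.05 pose [ 0.5633 -0.0394  0.2501] [-1.7998e+02 -2.0000e-02 -5.9190e+01] F [-0.2 -5.4  5.5] M [-1.8   0.08  0.  ] open 0.0536 grip 30.0
shift [0.1 0.1 2.6] turn [-0.  -0.  -5.2]
```

```bash
python3 -m inch '[1,0,0,1,0,0,0, 1,0,0,2,0,0,0, 1,0,0,3,0,0,0, 1,0,0,3,0,0,0]'
python3 -m inch '[1,0,0,0.5,0,0,0, 1,0,0,1,0,0,0, 1,0,0,1.5,0,0,0, 1,0,0,1.5,0,0,0]'
python3 -c "
from h import *
go([.5632,-.0395,.2475],-54)"
```

```text
clock: 15.45
tool_pos: [0.5632, -0.0394, 0.2477]
orientation: [-180.0, -0.0, -59.2]
force: [-2.3, -3.6, 10.7]
opening: 0.0538
gripper_force: 30.0
clock: 15.85
tool_pos: [0.5632, -0.0394, 0.2476]
orientation: [-179.9, -0.1, -59.2]
force: [-7.5, -3.5, 23.3]
opening: 0.0538
gripper_force: 30.0
t 15.85 pose [ 0.5632 -0.0394  0.2476] [-1.7995e+02 -6.0000e-02 -5.9150e+01] F [-7.5 -3.5 23.3] M [-1.1   2.84 -0.06] open 0.0538 grip 30.0
shift [0.1 0.1 0.1] turn [-0.1 -0.1 -5.2]
```

```bash
python3 -m inch '[1,0,0,0,0,0,0, 1,0,0,0,0,0,0, 1,0,0,0,0,0,0, 1,0,0,0,0,0,0, 1,0,0,0,0,0,0]'
python3 -c "
from h import *
s=ctrl.snapshot('scene')
for t in('cap','cap_top','catch_grip'): print(t,[(round(d['p'],2),np.round(d['location'],4)) for d in ctrl.mark_of(s,t)][:3])
f=cv2.resize(s['frame'][150:225,200:290],None,fx=8,fy=8,interpolation=cv2.INTER_CUBIC)
cv2.imwrite('pics/c4.png',f[:,:,::-1])"
```

```text
clock: 16.35
tool_pos: [0.5632, -0.0394, 0.2476]
orientation: [-179.9, -0.1, -59.2]
force: [-6.7, -4.0, 24.1]
opening: 0.0535
gripper_force: 30.0
cap [(0.84, array([ 0.728 , -0.0752,  0.0015])), (0.61, array([ 0.5603, -0.0378,  0.0555])), (0.59, array([ 4.115e-01, -4.306e-01, -2.000e-04]))]
cap_top [(0.63, array([ 0.5659, -0.0373,  0.1052])), (0.55, array([ 0.7263, -0.074 ,  0.0486])), (0.5, array([ 0.43  , -0.0859,  0.0488]))]
catch_grip [(0.42, array([0.5855, 0.0631, 0.0964])), (0.29, array([0.5039, 0.3724, 0.0032]))]
```

View pics/c4.png

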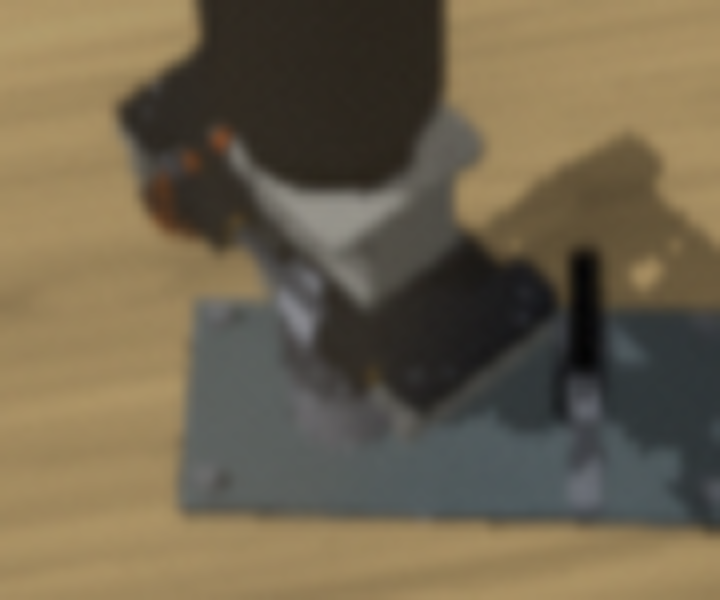

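The cap now sits down on the barrel at crop (330,370), and the brass ring is covered. The networks put its underside at 55.5 mm and its top at 105 mm. The catch arm is still aside at crop (585,430).

```bash
python3 -c "
from plant import ctrl
print(ctrl.close_job())"
```

```text
the job is handed in; nothing more can be done
None
```

I turned the wing knob a quarter turn to its stop, lined the cap up and pushed it fully home (underside measured at about 56 mm). The job is handed in with the gripper still holding the cap down at about 24 N, at 16.4 s on the clock; the verdict was not shown.

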